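Pack the test-set case in layers

ROBOT

A 6-joint arm with a two-finger parallel gripper is mounted at the origin on the work surface. World frame = base frame: x ahead of the robot, y to its left, z up, the work surface at z = 0. Lengths are in m, angles in rad, forces in N, time in s.
With the tool pointing down it reaches from about 0.425 to 0.95 m from the base axis. Payload 3.5 kg.
Tool frame: the origin (TCP) lies between the finger pads; the fingertips stand 19 mm ahead of it and the grasp point (between the pads) is the TCP; z points along the fingers, y is the direction in which the jaws open and shut (so a half turn about z gives the same grasp; the last joint's range is limited). The gripper opens to 85 mm and grips with 20 to 120 N. Pads are 22 mm wide; open, the fingers measure 114 mm over their backs; the gripper's body (76 mm by 85 mm) begins 54 mm behind the grasp point. The pads swing forward as they close: fully open they stand 13 mm farther back than shut.
Start: joints at [-1.408, 0.286, 1.577, -0, 1.279, -0.15], TCP at [0.208, -0.642, 0.25] pointing down, gripper open.
Joint ranges: [-2.77, 2.77], [-0.9, 2.22], [0.21, 2.48], [-1.53, 4.67], [0.24, 2.81], [-2.84, 2.84]. Speed limits (rad/s): [2.79, 2.79, 3.14, 3.14, 3.14, 3.14].

INTERFACE

Orientations are given as a unit quaternion [w, x, y, z].
In Python, from rig import arm gives the robot as it stands.
- The arm moves only by the tool arm_command, never from a script. Its argument "steps" is text: rows parted by semicolons, each of 5 numbers parted by spaces: the shift along the tool's x, y, z in m, then the turn about the tool's z in degrees, then the closure, from 0 (fully open) to 1 (shut). A call has 1 to 20 rows; each row shifts and turns the commanded pose from where the row before left it, along the tool's axes as they then stand; what a row does not reach is not made up. A row lasts 1/12 s, in which the tool goes at most 41.7 mm and 7.16 degrees, less where a joint would pass 70% of its speed; a pose out of reach is approached as far as the arm can. A call with a gripper value outside its range is refused whole. The fingers move at their own pace and stop on an object; "squeeze" is the grip in N (left out, the last holds). Time passes only in rows, so rows that do not move let the fingers close. It gives the time, the measured TCP pose, the force and the opening at its end, in the units of the state.
- arm.sense(): the state, without advancing time (a new reading comes with each control period).
- arm.camera(name): name is "scene" or "side" or "wrist"; returns (picture, depth): 400x640x3 uint8, red, green, blue; 400x640 float32, m along the optical axis (not along the pixel's ray), 0 where there is no reading.
- arm.camera_params(name): a dict with "fx", "fy", "cx", "cy" (pixels), "rvec" (rotation vector, rad) and "tvec" (3), from world to camera coordinates, as OpenCV has them. Camera axes: x right, y down, z forward; pixel columns grow to the right and rows downward; lengths in m; the calibration is good to about 2 mm. A picture is of the moment at which its call begins: read the wrist's pose just before it. camera_params takes no time and is no camera call; for the wrist camera it gives the pose at the moment of the call.
- arm.finish_job(): hands the job in, once; it reports no verdict.
The state is a dict: "time_s": time; "qpos": joint angles; "qd": joint speeds; "joint_efforts": joint torques, N m; "tool_pos": TCP position; "ee_rot": TCP orientation; "ft_force": force on the tool from outside, world axes, zero at the start; "torque": the same for the moment, N m; "finger_gap": opening from 0.0 (shut) to 1.0 (fully open).
Only numpy, scipy, OpenCV 4.12 (cv2) and the standard library are available. Lean on these libraries where they do the work, as an engineer would, in place of code of your own. Each camera call takes 0.05 s, during which the arm holds its last target.

TASK

Pack the kit into the open flight case: lay the grey charger flat in the bottom of the deep well, then seat the blue tray level in the well over it, and then stand the sensor upright in the round nest of the tray, in that order; the handheld meter goes face up in its own pocket in the other foam block, whenever you like. Set everything down gently without dropping it, and leave the tape, the screwdriver and the wire reel where they are.

Things in the scene. Friction and masses are not known exactly. Their poses are not given: they have to be found in the camera images.
- charger: Light grey battery charger brick with a white label on top, a box 112 x 50 x 34 mm (x, y, z), about 0.3 kg. Origin: centre of its underside, x along its length, z up. Lies label up on the table; grip it across the 50 mm width.
- tray: Blue tray 156 x 96 mm (x, y), floor 3 mm, rim 12 mm above underside, 0.16 kg. Origin: centre of underside, z up. Lift tab at x=y=0: 12 mm thick (x), 44 wide (y), top 40 mm above underside; pinch it along x, 59 mm free either side. Round nest (ring 4 mm high, bore 62 mm) on its floor round x=41, y=0 mm; two fixed brass adapters at -x. Fits its recess either way round.
- sensor: Round steel sensor with red cap, 44 mm diameter, 40 mm high, plus a brass connector (16 mm diameter) on top to 53 mm; 0.2 kg. Origin: centre of underside, z up. Stands upright; grip across its diameter, in any direction. Set into the nest with the fingers 34 mm up its side, closing along the tray's y, they clear rim and tab.
- meter: Navy handheld meter, screen and keypad up, 160 mm long (x -80 to 80 mm), 0.4 kg. Handle (x -80 to 26 mm) 56 mm wide, 34 mm high; head with the screen (x 26 to 80 mm) 78 mm wide, 36 mm high. Origin: centre of underside, x towards the head, z up. Grip across the 56 mm width at x = 0. Fits its pocket either way round.
- deep_insert: Grey foam block with stepped well, 190 x 140 x 75 mm, fixed in the left or right half of the case (rim 85 mm above table). Origin: centre of underside, 6 mm above table. Centred: recess 172 x 112 mm (x, y), its ledge at z=63 mm carrying the tray (along x); in it a cavity 130 x 74 mm, floor at z=21 mm, for the charger (along x). Finger notches x -22 to 22, out to y -66 and 66 mm, to that floor.
- meter_insert: Grey foam block with one shallow pocket, 190 x 140 x 75 mm, fixed in the other half of the case (underside 6 mm, case rim 85 mm above the table). Origin: centre of underside, x along its length, z up. Pocket centred, 178 x 96 mm (x, y), floor at z=55 mm, for the meter lying along x. Finger notches x -22 to 22 mm at both sides, out to y -66 and 66 mm, as deep as the pocket.
- tape: Bystander, to be left alone: yellow roll of tape lying flat, 64 mm diameter, 19 mm high. Origin: centre of its underside.
- driver: Bystander, to be left alone: screwdriver with an orange handle, lying on the table. Origin: on its underside, x along its length.
- reel: Bystander, to be left alone: small reel of copper wire with white flanges, standing on end, 52 mm diameter, 40 mm high. Origin: centre of its underside.
Mind the look-alikes: they are no part of the job. What is shaped like the charger but brown or green is not meant.

How it is judged:
On the way, in this order (a step that is already met when the one before it is completed fails the run):
1. the charger lies let go, flat on the floor of the deep well (x of charger in the frame of deep_insert between -0.014 and 0.014 m and y of charger in the frame of deep_insert between -0.016 and 0.016 m and z of charger in the frame of deep_insert below 0.025 m and angle between charger's own z axis and vertical below 0.1 rad and contact force between the fingers and charger below 0.3 N), for 0.2 s.
2. the tray is seated level in the well over the charger, let go (x of charger in the frame of deep_insert between -0.014 and 0.014 m and y of charger in the frame of deep_insert between -0.016 and 0.016 m and z of charger in the frame of deep_insert below 0.025 m and angle between charger's own z axis and vertical below 0.1 rad and x of tray in the frame of deep_insert between -0.012 and 0.012 m and y of tray in the frame of deep_insert between -0.012 and 0.012 m and z of tray in the frame of deep_insert below 0.0665 m and angle between tray's own z axis and vertical below 0.05 rad and contact force between the fingers and tray below 0.3 N), for 0.2 s.
3. the sensor stands let go in the nest of the seated tray (x of tray in the frame of deep_insert between -0.012 and 0.012 m and y of tray in the frame of deep_insert between -0.012 and 0.012 m and z of tray in the frame of deep_insert below 0.0665 m and angle between tray's own z axis and vertical below 0.05 rad and x of sensor in the frame of tray between 0.029 and 0.053 m and y of sensor in the frame of tray between -0.012 and 0.012 m and z of sensor in the frame of tray below 0.0055 m and angle between sensor's own z axis and vertical below 0.08 rad and contact force between the fingers and sensor below 0.3 N), for 0.2 s.
At the end, for the whole second after the job is handed in: Charger flat on the floor of the deep well, tray level on the ledge over it (12 mm off centre at most), sensor upright on the tray floor inside the round nest (12 mm), meter face up on the floor of its pocket (13 mm); each within 4 mm of full depth, released, at rest (x of charger in the frame of deep_insert between -0.014 and 0.014 m and y of charger in the frame of deep_insert between -0.016 and 0.016 m and z of charger in the frame of deep_insert below 0.025 m and angle between charger's own z axis and vertical below 0.1 rad and x of tray in the frame of deep_insert between -0.012 and 0.012 m and y of tray in the frame of deep_insert between -0.012 and 0.012 m and z of tray in the frame of deep_insert below 0.0665 m and angle between tray's own z axis and vertical below 0.05 rad and x of sensor in the frame of tray between 0.029 and 0.053 m and y of sensor in the frame of tray between -0.012 and 0.012 m and z of sensor in the frame of tray below 0.0055 m and angle between each of sensor, meter's own z axis and vertical below 0.08 rad and x of meter in the frame of meter_insert between -0.013 and 0.013 m and y of meter in the frame of meter_insert between -0.013 and 0.013 m and z of meter in the frame of meter_insert below 0.0585 m and linear speed of each of charger, tray, sensor, meter below 0.02 m/s); the robot touches nothing.
It fails at once if the charger is dropped or thrown (faster than 0.6 m/s with no finger on it) (linear speed of charger above 0.6 m/s and contact force between the fingers and charger below 0.05 N).
It fails at once if the tray is dropped or thrown (faster than 0.6 m/s with no finger on it) (linear speed of tray above 0.6 m/s and contact force between the fingers and tray below 0.05 N).
It fails at once if the sensor is dropped or thrown (faster than 0.6 m/s with no finger on it) (linear speed of sensor above 0.6 m/s and contact force between the fingers and sensor below 0.05 N).
It fails at once if the meter is dropped or thrown (faster than 0.6 m/s with no finger on it) (linear speed of meter above 0.6 m/s and contact force between the fingers and meter below 0.05 N).
It fails at once if the tape, screwdriver or reel is disturbed (moved more than 25 mm) (distance of any of tape, driver, reel from where it was at the start of the episode above 0.025 m).
It also fails if it takes over 106 s, if anything falls off the work surface, if the arm or the gripper's body presses on something with over 40 N, if the wrist force passes 120 N, or if a joint passes its speed limit or range.

## Working session

There is one attempt and no reset: what is moved stays moved. The work goes in short steps, Python scripts to look and compute and a tool call to move; the robot and the scene stay as the last step left them, time stands still between calls to the robot, and variables do not carry over. Pictures are saved under pics/ and viewed, and the job is handed in when it is done.

Besides the shell and the picture viewer there is one more tool, called after "Request:" by a JSON object that holds its "op" and its "data". arm_command: Moves the arm, as the interface text tells. Its arguments: {"type":"object","properties":{"steps":{"type":"string"},"squeeze":{"type":"number"}},"required":["steps"]}

```bash
ls; mkdir -p pics; cat > h.py <<'E'
import numpy as np, cv2
from scipy.spatial.transform import Rotation as R
from rig import arm
def snap(name,tag):
    s=arm.sense(); p=arm.camera_params(name); im,d=arm.camera(name)
    cv2.imwrite(f'pics/{tag}.png',im[:,:,::-1]); np.savez(f'pics/{tag}.npz',im=im,d=d,p=np.array([p],dtype=object))
    return im,d,p
def load(tag):
    z=np.load(f'pics/{tag}.npz',allow_pickle=True); return z['im'],z['d'],z['p'][0]
def world(p,u,v,d):
    M=cv2.Rodrigues(np.array(p['rvec'],float))[0]
    c=np.array([(u-p['cx'])/p['fx']*d,(v-p['cy'])/p['fy']*d,d])
    return (M.T@(c.reshape(3,-1)-np.array(p['tvec'],float).reshape(3,1))).T
def onplane(p,u,v,z):
    M=cv2.Rodrigues(np.array(p['rvec'],float))[0]; o=-M.T@np.array(p['tvec'],float).ravel()
    r=M.T@np.array([(u-p['cx'])/p['fx'],(v-p['cy'])/p['fy'],1.]); return o+r*(z-o[2])/r[2]
def cloud(d,p):
    v,u=np.mgrid[0:400,0:640]; w=world(p,u.ravel(),v.ravel(),d.ravel()).reshape(400,640,3); w[d==0]=np.nan; return w
E
python3 - <<'E'
from h import *
for n in ['scene','side','wrist']:
    im,d,p=snap(n,n+'0'); print(n,p)
print(arm.sense())
E
```

```text
pics
scene {'fx': 388.6786122289995, 'fy': 388.6786122289995, 'cx': 324.52633013715524, 'cy': 198.5521425010525, 'rvec': array([ 0.80037652,  2.79802838, -0.76953868]), 'tvec': array([ 0.54345813, -0.21731088,  1.45354021])}
side {'fx': 447.4823581167526, 'fy': 447.4823581167526, 'cx': 316.950787007512, 'cy': 204.5840366390169, 'rvec': array([ 2.04822133, -0.40882035,  0.2279517 ]), 'tvec': array([-0.60293692,  0.11404898,  1.36042785])}
wrist {'fx': 285.70283149519986, 'fy': 285.70283149519986, 'cx': 321.4031378786288, 'cy': 197.89921211968775, 'rvec': array([-2.35259325,  1.71045003,  0.23857592]), 'tvec': array([-0.67515548, -0.03427722,  0.37766241])}
{'time_s': 0.15, 'qpos': array([-1.40802681e+00,  2.87001961e-01,  1.57783567e+00, -2.49489879e-05,
        1.27858664e+00, -1.50015701e-01]), 'qd': array([ 0.00035663, -0.00125804, -0.00351205, -0.00040293,  0.0010101 ,
       -0.00074215]), 'joint_efforts': array([ 1.16863768e-03, -4.06604362e+01, -2.93140179e+01, -7.52379083e-05,
        3.96785937e-03, -5.79547077e-06]), 'tool_pos': array([ 0.20763968, -0.64177442,  0.2492411 ]), 'ee_rot': array([-9.15714066e-04,  9.87794606e-01,  1.55759356e-01, -1.77821449e-05]), 'ft_force': array([ 0.15670518, -0.61202353, -0.47017881]), 'torque': array([-0.04346393, -0.0172463 ,  0.01742499]), 'finger_gap': 0.9992150749410436}
```

View pics/scene0.png

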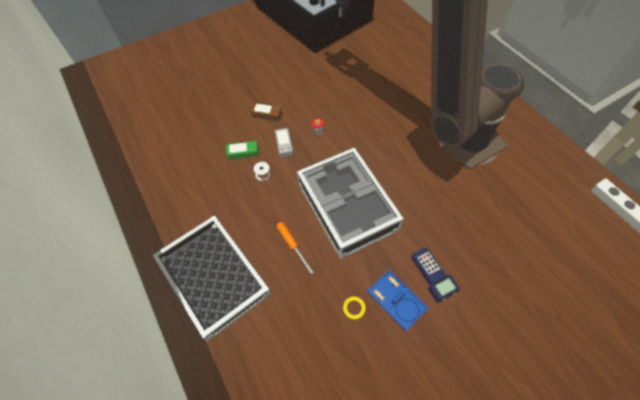

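View pics/side0.png

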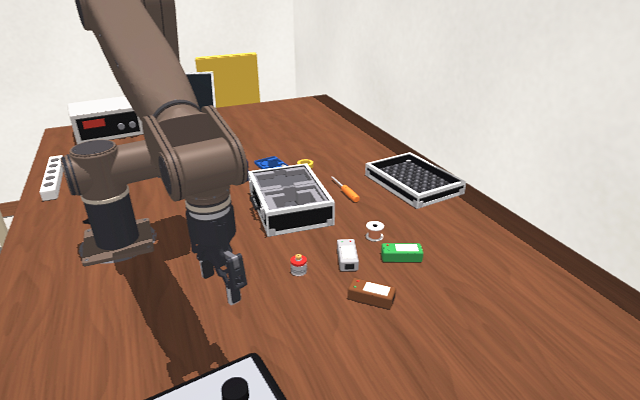

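View pics/wrist0.png

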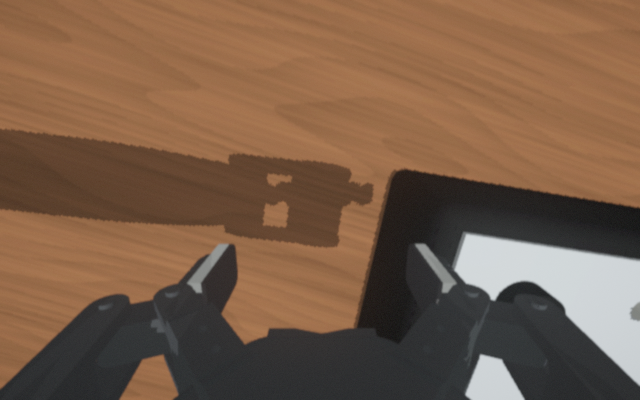

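```bash
python3 - <<'E'
from h import *
im,d,p=load('scene0')
c=cloud(d,p)
for n,(u,v) in dict(charger=(284,143),sensor=(318,126),reel=(262,172),green=(242,150),brown=(266,112),tape=(354,300),tray=(398,300),meter=(435,275),case=(350,200),caseA=(353,152),caseB=(299,182),caseC=(401,216),caseD=(342,250),driver=(287,235),drtip=(311,271),deep=(336,180),metp=(366,213)).items(): print(n,c[v,u].round(3),np.hypot(*c[v,u][:2]).round(3))
# ortho views
def ortho(im,d,p,x0,x1,y0,y1,s,fn):
    c=cloud(d,p); 
    W=int((y1-y0)*s);H=int((x1-x0)*s)
    M=cv2.Rodrigues(np.array(p['rvec'],float))[0]
cr=cv2.resize(im[80:340,210:480],None,fx=2.9,fy=2.3,interpolation=cv2.INTER_CUBIC)
cv2.imwrite('pics/crop0.png',cv2.resize(im[90:340,210:480],None,fx=2.3,fy=2.3,interpolation=cv2.INTER_CUBIC)[:,:,::-1])
E
```

```text
charger [ 0.604 -0.336  0.034] 0.691
sensor [ 0.46  -0.335  0.038] 0.569
reel [ 0.732 -0.259  0.041] 0.777
green [ 0.748 -0.39   0.033] 0.843
brown [ 0.59  -0.505  0.035] 0.777
tape [0.705 0.272 0.014] 0.756
tray [0.598 0.342 0.021] 0.689
meter [0.462 0.341 0.031] 0.575
case [0.545 0.006 0.064] 0.545
caseA [ 0.436 -0.14   0.08 ] 0.458
caseB [ 0.639 -0.168  0.021] 0.66
caseC [0.451 0.147 0.085] 0.474
caseD [0.66  0.136 0.057] 0.674
driver [ 0.772 -0.011  0.025] 0.772
drtip [0.767 0.129 0.015] 0.778
deep [ 0.529 -0.102  0.029] 0.539
metp [0.527 0.072 0.061] 0.532
```

View pics/crop0.png

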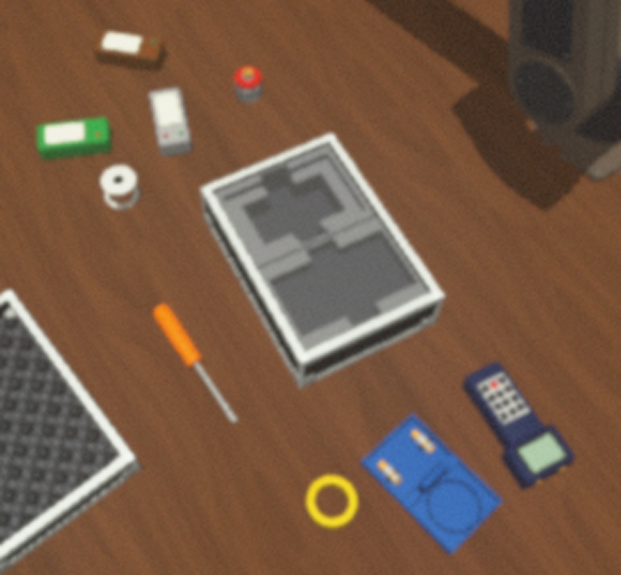

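```bash
cat >> h.py <<'E'
def tool():
    s=arm.sense(); q=s['ee_rot']; return np.array(s['tool_pos']),R.from_quat([q[1],q[2],q[3],q[0]]).as_matrix(),s
def plan(target,yaw=None):
    "target world TCP; yaw desired angle of tool x (rad), prints shift in tool axes (current) and turn deg"
    t,M,s=tool(); y0=np.arctan2(M[1,0],M[0,0]); print('tcp',t.round(4),'yaw',np.degrees(y0).round(2),'f',np.round(s['ft_force'],1),'t',round(s['time_s'],2),'gap',round(s['finger_gap'],3),'tilt',np.degrees(np.arccos(-M[2,2])).round(2),'q6',round(s['qpos'][5],2))
    if target is not None: print(' shift tool',(M.T@(np.array(target)-t)).round(4))
    if yaw is not None:
        dy=(yaw-y0+np.pi)%(2*np.pi)-np.pi; print(' turn about tool z deg',np.degrees(-dy).round(2))
E
python3 - <<'E'
from h import *
p=arm.camera_params('wrist');M=cv2.Rodrigues(p['rvec'])[0];o=-M.T@p['tvec']
t,T,s=tool()
print('cam in tool',T.T@(o-t),'axes in tool\n',T.T@M.T); print('cam',o); 
for z in (0,.05): print(onplane(p,320,200,z),onplane(p,320,100,z))
plan([0.5,-0.3,0.3],0.0)
E
```

```text
cam in tool [ 0.07051847  0.0005706  -0.12327781] axes in tool
 [[ 6.41175157e-04 -9.61922678e-01 -2.73320967e-01]
 [ 9.99998424e-01  1.64331169e-04  1.76751998e-03]
 [-1.65530240e-03 -2.73321670e-01  9.61921268e-01]]
cam [ 0.27495154 -0.62083996  0.37253531]
[ 0.17092447 -0.65249115  0.        ] [ 0.29338662 -0.61298045  0.        ]
[ 0.18488651 -0.64824307  0.05      ] [ 0.29091235 -0.61403532  0.05      ]
tcp [ 0.2076 -0.6418  0.2492] yaw 17.92 f [ 0.2 -0.6 -0.5] t 0.15 gap 0.999 tilt 0.1 q6 -0.15
 shift tool [ 0.3834 -0.2353 -0.0502]
 turn about tool z deg 17.92
```

Request:
{"op": "arm_command", "data": {"steps": "0 0 0 6 0;0 0 0 6 0;0 0 0 6 0;.025 -.03 -.0023 0 0;.025 -.03 -.0023 0 0;.025 -.03 -.0023 0 0;.025 -.03 -.0023 0 0;.025 -.03 -.0023 0 0;.025 -.03 -.0023 0 0;.025 -.03 -.0023 0 0;.025 -.03 -.0023 0 0;.025 -.03 -.0023 0 0;.025 -.03 -.0023 0 0;.025 -.03 -.0023 0 0;.025 -.03 -.0023 0 0;.025 -.03 -.0023 0 0;0 0 0 0 0;0 0 0 0 0", "squeeze": 40}}

```text
time_s: 1.65
tool_pos: [0.5342, -0.2508, 0.28]
ee_rot: [0.0, 1.0, 0.001, -0.0]
ft_force: [0.2, -0.7, 0.1]
finger_gap: 1.004
```

```bash
python3 - <<'E'
from h import *
im,d,p=snap('wrist','w1'); plan([.53,-.25,.28],0)
E
```

```text
tcp [ 0.5334 -0.252   0.2798] yaw 0.03 f [-0.6 -0.6  0.5] t 1.7 gap 1.0 tilt 0.05 q6 0.96
 shift tool [-0.0034 -0.002  -0.0002]
 turn about tool z deg 0.03
```

View pics/w1.png

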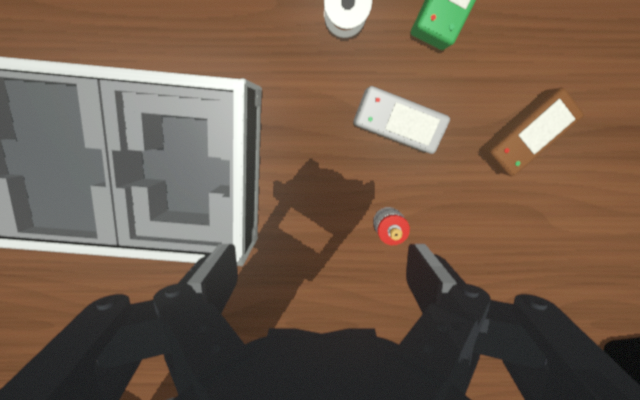

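```bash
cat >> h.py <<'E'
def rect(c,zlo,zhi,x0,x1,y0,y1,verbose=1):
    m=(c[...,2]>zlo)&(c[...,2]<zhi)&(c[...,0]>x0)&(c[...,0]<x1)&(c[...,1]>y0)&(c[...,1]<y1)
    n,l,st,_=cv2.connectedComponentsWithStats(m.astype(np.uint8)); 
    k=1+np.argmax(st[1:,4]); P=c[l==k]
    r=cv2.minAreaRect((P[:,:2]*1000).astype(np.float32)); print('n',len(P),'zmed',np.median(P[:,2]).round(4),'rect',np.round(r[0],1),np.round(r[1],1),round(r[2],1),'mean',P[:,:2].mean(0).round(4)); return r,P
E
python3 - <<'E'
from h import *
im,d,p=load('w1'); c=cloud(d,p)
print('charger');rect(c,.03,.04,.5,.7,-.42,-.26)
print('sensor');rect(c,.036,.07,.42,.52,-.4,-.28)
print('rimcase');rect(c,.083,.09,.3,.8,-.3,.3)
print('deep top');rect(c,.077,.083,.3,.8,-.3,.3)
for v in (130,165,200): print([(u,c[v,u].round(3).tolist()) for u in range(100,262,8)])
print([(v,c[v,180].round(3).tolist()) for v in range(64,260,5)])
E
```

```text
charger
n 3514 zmed 0.0338 rect [ 601.2 -353.2] [110.7  49.4] 70.1 mean [ 0.6017 -0.3521]
sensor
n 750 zmed 0.0397 rect [ 456.6 -350.5] [42.2 43.1] 25.8 mean [ 0.4581 -0.3497]
rimcase
n 4343 zmed 0.0854 rect [546.  -38.3] [249.9 216.2] 85.1 mean [ 0.6069 -0.0885]
deep top
n 10390 zmed 0.0801 rect [546.2  -7.7] [285.7 193.3] 85.1 mean [ 0.5465 -0.0211]
[(100, [0.59, -0.007, 0.08]), (108, [0.59, -0.017, 0.081]), (116, [0.59, -0.027, 0.082]), (124, [0.59, -0.028, 0.071]), (132, [0.59, -0.036, 0.07]), (140, [0.59, -0.044, 0.068]), (148, [0.589, -0.047, 0.058]), (156, [0.588, -0.048, 0.042]), (164, [0.588, -0.049, 0.025]), (172, [0.588, -0.06, 0.027]), (180, [0.588, -0.07, 0.027]), (188, [0.588, -0.08, 0.026]), (196, [0.588, -0.09, 0.026]), (204, [0.588, -0.101, 0.027]), (212, [0.59, -0.126, 0.068]), (220, [0.59, -0.136, 0.069]), (228, [0.59, -0.149, 0.081]), (236, [0.591, -0.159, 0.085]), (244, [0.591, -0.166, 0.081]), (252, [0.589, -0.165, 0.037]), (260, [0.587, -0.167, 0.001])]
[(100, [0.548, 0.016, 0.06]), (108, [0.551, -0.007, 0.078]), (116, [0.55, -0.014, 0.075]), (124, [0.548, -0.0
[... 1707 characters left out ...]
0.564, -0.067, 0.027]), (154, [0.557, -0.066, 0.026]), (159, [0.55, -0.065, 0.026]), (164, [0.544, -0.064, 0.027]), (169, [0.537, -0.063, 0.026]), (174, [0.53, -0.062, 0.026]), (179, [0.523, -0.061, 0.025]), (184, [0.517, -0.061, 0.028]), (189, [0.51, -0.06, 0.027]), (194, [0.503, -0.059, 0.026]), (199, [0.496, -0.058, 0.027]), (204, [0.488, -0.056, 0.026]), (209, [0.481, -0.056, 0.026]), (214, [0.478, -0.061, 0.038]), (219, [0.478, -0.07, 0.056]), (224, [0.475, -0.075, 0.069]), (229, [0.469, -0.075, 0.069]), (234, [0.461, -0.073, 0.068]), (239, [0.456, -0.074, 0.071]), (244, [0.454, -0.078, 0.081]), (249, [0.447, -0.077, 0.081]), (254, [0.442, -0.079, 0.085]), (259, [0.435, -0.077, 0.084])]
```

```bash
cat >> h.py <<'E'
def hole(d,p,seed,zt,zcut,yaw,box=.13):
    "project pixels deeper than zcut onto plane zt; return bounds in insert frame about seed"
    c=cloud(d,p); v,u=np.mgrid[0:400,0:640]
    M=cv2.Rodrigues(np.array(p['rvec'],float))[0]; o=-M.T@np.array(p['tvec'],float).ravel()
    r=np.stack([(u-p['cx'])/p['fx'],(v-p['cy'])/p['fy'],np.ones_like(u,float)],-1)@M
    P=o+r*((zt-o[2])/r[...,2])[...,None]
    e=np.array([np.cos(yaw),np.sin(yaw)]); f=np.array([-e[1],e[0]])
    q=P[...,:2]-np.array(seed); a=q@e; b=q@f
    m=(c[...,2]<zcut)&(d>0)
    return a,b,m
E
python3 - <<'E'
from h import *
im,d,p=load('w1'); c=cloud(d,p)
# yaw from long case edge: points on rim z>.083 outer right edge
seed=(.540,-.079)
for yawd in (-5,):
  a,b,m=hole(d,p,seed,.081,.076,np.radians(yawd))
  def prof(sel,w,lo,hi):
    s=sel&m; return np.array([w[s&(w>lo)&(w<hi)].min(),w[s&(w>lo)&(w<hi)].max()])*1000
  for t in (-75,-65,-55,-45,-35,-28,28,35,45,55,65,75): print('x',t,prof(abs(a-t/1000)<.002,b,-.063,.063).round(1))
  for t in (-45,-35,-25,-10,0,10,25,35,45): print('y',t,prof(abs(b-t/1000)<.002,a,-.09,.09).round(1))
  for t in (-15,-8,0,8,15): print('notch x',t,prof(abs(a-t/1000)<.002,b,-.07,.07).round(1))
E
```

```text
x -75 [-56.9  51.8]
x -65 [-56.9  50.9]
x -55 [-57.   51.1]
x -45 [-57.   51.5]
x -35 [-57.1  51.5]
x -28 [-57.1  52.1]
x 28 [-56.3  52.4]
x 35 [-56.3  51.8]
x 45 [-56.4  52.8]
x 55 [-56.5  53. ]
x 65 [-56.5  51.9]
x 75 [-56.6  51.9]
y -45 [-81.2  87. ]
y -35 [-80.7  87.1]
y -25 [-81.5  87.3]
y -10 [-81.7  87.6]
y 0 [-81.2  87. ]
y 10 [-80.8  87. ]
y 25 [-82.   87.5]
y 35 [-81.6  86.7]
y 45 [-81.3  86.9]
notch x -15 [-66.5  61.2]
notch x -8 [-66.5  61.5]
notch x 0 [-66.4  61.9]
notch x 8 [-66.4  61.2]
notch x 15 [-66.4  61.4]
```

Request:
{"op": "arm_command", "data": {"steps": ".017 .0253 .02 0 0;.017 .0253 .02 0 0;.017 .0253 .02 0 0;.017 .0253 .02 0 0;0 0 .01 -7 0;0 0 .01 -7 0;0 0 .01 -7 0;0 0 .01 -7 0;0 0 .01 -7 0;0 0 .01 -7 0;0 0 .01 -7 0;0 0 .01 -7 0;0 0 .01 -7 0;0 0 .01 -7 0;0 0 .01 0 0;0 0 0 0 0;0 0 0 0 0"}}

```text
time_s: 3.12
tool_pos: [0.5999, -0.3546, 0.0891]
ee_rot: [-0.001, 0.821, 0.571, -0.0]
ft_force: [0.8, -0.5, 0.3]
finger_gap: 0.999
```

```bash
python3 - <<'E'
from h import *
im,d,p=snap('wrist','w2'); plan([.6013,-.353,.024],np.radians(70.1)); c=cloud(d,p)
rect(c,.028,.04,.5,.7,-.45,-.26)
E
```

```text
tcp [ 0.6006 -0.3547  0.0902] yaw 69.74 f [ 0.2  0.  -0.6] t 3.17 gap 0.999 tilt 0.02 q6 -0.32
 shift tool [0.0018 0.0001 0.0662]
 turn about tool z deg -0.36
n 11381 zmed 0.0338 rect [ 600.7 -352.6] [111.3  50.1] 70.2 mean [ 0.6026 -0.3477]
```

View pics/w2.png

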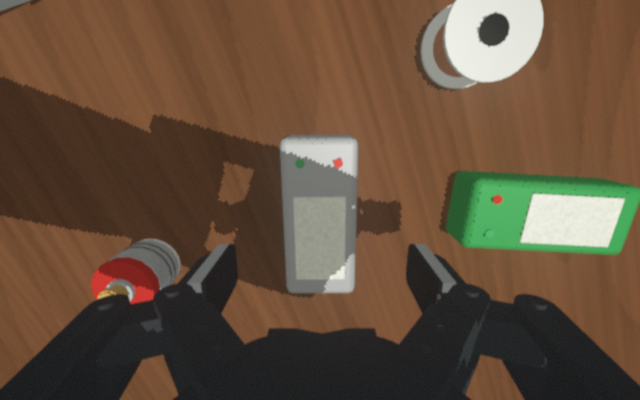

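Request:
{"op": "arm_command", "data": {"steps": ".0005 0 .022 0 0;.0005 0 .022 0 0;.0005 0 .022 0 0;0 0 0 0 0;0 0 0 0 0;0 0 0 0 1;0 0 0 0 1;0 0 0 0 1;0 0 0 0 1;0 0 0 0 1;0 0 0 0 1;0 0 0 0 1;0 0 0 0 1", "squeeze": 50}}

```text
time_s: 4.25
tool_pos: [0.6026, -0.3535, 0.0268]
ee_rot: [0.001, 0.82, 0.573, 0.0]
ft_force: [-1.0, -0.1, 5.5]
finger_gap: 0.575
```

```bash
python3 - <<'E'
from h import *
plan([.6013,-.353,.2],np.radians(70.1))
E
```

```text
tcp [ 0.6026 -0.3535  0.0268] yaw 69.92 f [-1.  -0.1  5.5] t 4.25 gap 0.575 tilt 0.16 q6 -0.32
 shift tool [-0.0002 -0.001  -0.1732]
 turn about tool z deg -0.18
```

Request:
{"op": "arm_command", "data": {"steps": "0 0 -.01 0 1;0 0 -.03 0 1;0 0 -.03 0 1;0 0 -.03 0 1;0 0 -.03 0 1;0 0 0 7 1;0 0 0 7 1;0 0 0 7 1;0 0 0 7 1;0 0 0 7 1;0 0 0 7 1;0 0 0 7 1;0 0 0 7 1;0 0 0 7 1;0 0 0 7 1;0 0 0 5 1;0 0 0 0 1"}}

```text
time_s: 5.67
tool_pos: [0.6012, -0.3521, 0.1536]
ee_rot: [-0.0, 0.999, -0.045, -0.0]
ft_force: [0.8, -0.4, -3.2]
finger_gap: 0.575
```

```bash
python3 - <<'E'
from h import *
plan([.5416,-.0797,.0535],np.radians(-5.1)); snap('wrist','w3')
E
```

```text
tcp [ 0.6012 -0.3521  0.1536] yaw -5.17 f [ 0.8 -0.4 -3.2] t 5.67 gap 0.575 tilt 0.08 q6 0.99
 shift tool [-0.0838 -0.2658  0.1004]
 turn about tool z deg -0.07
```

View pics/w3.png

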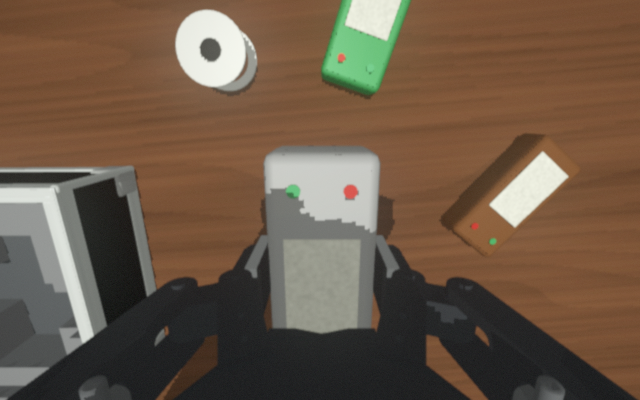

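Request:
{"op": "arm_command", "data": {"steps": "-.0105 -.0332 0 0 1;-.0105 -.0332 0 0 1;-.0105 -.0332 0 0 1;-.0105 -.0332 0 0 1;-.0105 -.0332 0 0 1;-.0105 -.0332 0 0 1;-.0105 -.0332 0 0 1;-.0105 -.0332 0 0 1;0 0 0 0 1;0 0 0 0 1;0 0 0 0 1"}}

```text
time_s: 6.63
tool_pos: [0.5417, -0.0807, 0.1546]
ee_rot: [0.0, 0.999, -0.043, 0.0]
ft_force: [0.4, 0.6, -2.4]
finger_gap: 0.582
```

```bash
python3 - <<'E'
from h import *
im,d,p=snap('wrist','w4');plan([.5416,-.0797,.0535],np.radians(-5.1)); 
c=cloud(d,p); rect(c,.145,.18,.4,.7,-.2,.05)
E
```

```text
tcp [ 0.5419 -0.0813  0.1546] yaw -5.04 f [ 0.7  0.3 -2.5] t 6.68 gap 0.576 tilt 0.07 q6 1.33
 shift tool [-0.0005 -0.0016  0.1011]
 turn about tool z deg 0.06
n 22111 zmed 0.1616 rect [555.1 -82.2] [76.7 87.4] 85.1 mean [ 0.5591 -0.0825]
```

View pics/w4.png

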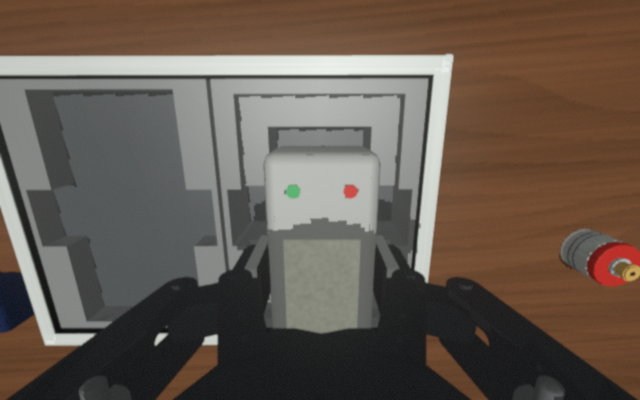

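Request:
{"op": "arm_command", "data": {"steps": "0 -.001 .03 0 1;0 0 .03 0 1;0 0 .02 0 1;0 0 .01 0 1;0 0 .005 0 1;0 0 .003 0 1;0 0 .002 0 1;0 0 0 0 1;0 0 0 0 1"}}

```text
time_s: 7.43
tool_pos: [0.5426, -0.08, 0.0555]
ee_rot: [0.0, 0.999, -0.044, 0.001]
ft_force: [0.3, 0.4, -3.5]
finger_gap: 0.574
```

```bash
python3 - <<'E'
from h import *
plan([.5416,-.0797,.0535],np.radians(-5.1)); snap('wrist','w5')
E
```

```text
tcp [ 0.5426 -0.08    0.0555] yaw -5.08 f [ 0.3  0.4 -3.5] t 7.43 gap 0.574 tilt 0.14 q6 1.33
 shift tool [-0.001  -0.0002  0.002 ]
 turn about tool z deg 0.02
```

View pics/w5.png

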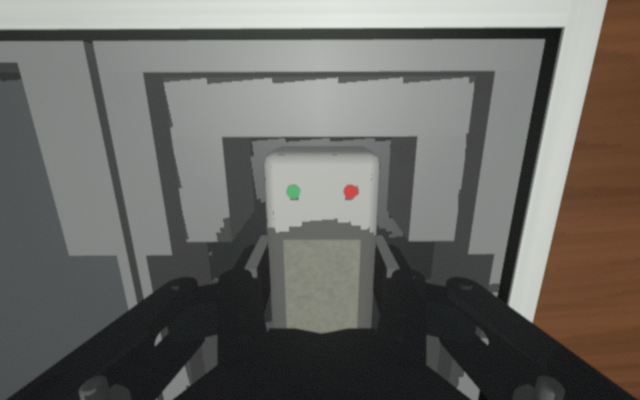

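Centred in the cavity, just above the floor. Lower 2 mm, release to part-open, then rise.

Request:
{"op": "arm_command", "data": {"steps": "0 0 .001 0 1;0 0 .001 0 1;0 0 0 0 1;0 0 0 0 .3;0 0 0 0 .3;0 0 0 0 .15;0 0 0 0 .15;0 0 0 0 .1;0 0 0 0 .1;0 0 -.02 0 .1;0 0 -.03 0 .1;0 0 -.03 0 0;0 0 -.035 0 0;0 0 -.035 0 0;0 0 -.03 0 0;0 0 0 0 0"}}

```text
time_s: 8.82
tool_pos: [0.5451, -0.0807, 0.2406]
ee_rot: [0.002, 0.999, -0.044, 0.007]
ft_force: [0.9, -0.2, 1.2]
finger_gap: 1.003
```

```bash
python3 - <<'E'
from h import *
im,d,p=snap('wrist','w6');plan(None)
c=cloud(d,p); rect(c,.055,.065,.4,.7,-.12,-.04)
yaw=np.radians(-5.1)
def hb(seed):
  a,b,m=hole(d,p,seed,.081,.079,yaw)
  for t in (-60,-40,40,60):
    s=m&(abs(a-t/1000)<.002)&(abs(b)<.063); print('x',t,(b[s].min()*1000).round(1),(b[s].max()*1000).round(1))
  for t in (-35,-15,0,15,35):
    s=m&(abs(b-t/1000)<.002)&(abs(a)<.092); print('y',t,(a[s].min()*1000).round(1),(a[s].max()*1000).round(1))
hb((.5416,-.0797)); print('meter ins'); hb((.5416+.087*.143,-.0797+.143*.996))
E
```

```text
tcp [ 0.5438 -0.0803  0.2371] yaw -5.07 f [-0.1 -0.4 -0.6] t 8.87 gap 0.998 tilt 0.54 q6 1.33
n 4379 zmed 0.0606 rect [544.3 -80.6] [ 49.9 109.5] 85.0 mean [ 0.5473 -0.0809]
x -60 -60.8 54.8
x -40 -59.8 59.1
x 40 -55.8 63.0
x 60 -61.5 57.9
y -35 -84.9 85.6
y -15 -86.1 89.1
y 0 -84.8 85.5
y 15 -91.0 85.5
y 35 -84.8 85.5
meter ins
x -60 -61.3 46.5
x -40 -61.6 62.4
x 40 -47.6 62.6
x 60 -60.9 60.7
y -35 -53.5 90.1
y -15 -68.7 88.3
y 0 -84.4 88.3
y 15 -88.0 88.3
y 35 -88.0 88.2
```

View pics/w6.png

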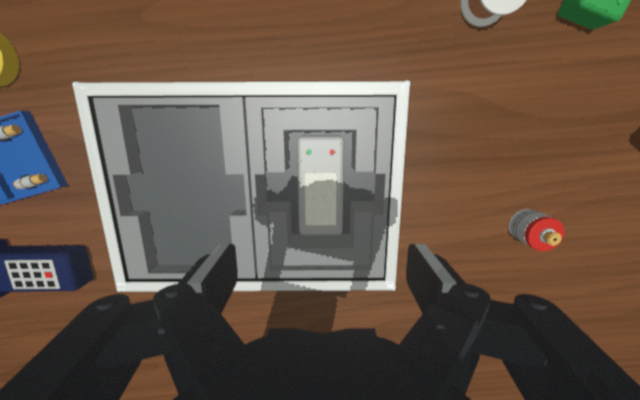

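Request:
{"op": "arm_command", "data": {"steps": "-.005 -.0386 -.0045 0 0;-.005 -.0386 -.0045 0 0;-.005 -.0386 -.0045 0 0;-.005 -.0386 -.0045 0 0;-.005 -.0386 -.0045 0 0;-.005 -.0386 -.0045 0 0;-.005 -.0386 -.0045 0 0;-.005 -.0386 -.0045 0 0;-.005 -.0386 -.0045 0 0;0 0 0 0 0;0 0 0 0 0;0 0 0 0 0"}}

```text
time_s: 9.87
tool_pos: [0.5268, 0.2702, 0.2709]
ee_rot: [0.001, 0.999, -0.044, -0.001]
ft_force: [0.2, 0.5, -0.1]
finger_gap: 0.996
```

```bash
python3 - <<'E'
from h import *
im,d,p=snap('wrist','w7');plan(None)
c=cloud(d,p); 
print('tray tab');rect(c,.034,.045,.5,.7,.25,.45)
print('tray all');rect(c,.0075,.045,.5,.75,.22,.45)
print('meter');rect(c,.02,.045,.38,.55,.2,.5)
E
```

```text
tcp [0.5271 0.2696 0.2711] yaw -5.11 f [0.2 0.5 0.6] t 9.92 gap 1.001 tilt 0.16 q6 1.96
tray tab
n 364 zmed 0.0389 rect [596.9 332.8] [43.5 12.3] 9.3 mean [0.5972 0.3324]
tray all
n 1923 zmed 0.0116 rect [596.9 333.6] [ 96.3 157. ] 10.2 mean [0.5995 0.3351]
meter
n 5184 zmed 0.0342 rect [461.3 329.1] [159.   76.7] 85.8 mean [0.465  0.3329]
```

View pics/w7.png

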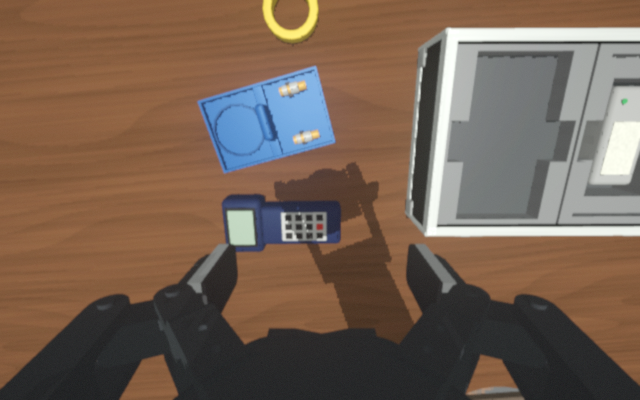

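Request:
{"op": "arm_command", "data": {"steps": ".0214 -.0231 .02 0 .4;.0214 -.0231 .02 0 .4;.0214 -.0231 .02 0 .4;0 0 .03 -5.1 .4;0 0 .03 -5.1 .4;0 0 .03 -5.1 .4;0 0 0 0 .4;0 0 0 0 .4;0 0 0 0 .4"}}

```text
time_s: 10.67
tool_pos: [0.5987, 0.3331, 0.1244]
ee_rot: [-0.0, 0.996, 0.087, 0.001]
ft_force: [0.0, 1.3, 1.3]
finger_gap: 0.599
```

```bash
python3 - <<'E'
from h import *
im,d,p=snap('wrist','w8');
c=cloud(d,p); 
r,P=rect(c,.034,.045,.5,.7,.25,.45)
t=.597,.333
plan([*t,.041],np.radians(10)); 
print('tray all');rect(c,.0075,.045,.5,.75,.22,.45)
E
```

```text
n 820 zmed 0.0389 rect [597.2 333.4] [43.2 12. ] 9.7 mean [0.5983 0.3337]
tcp [0.5993 0.3335 0.1257] yaw 10.07 f [ 0.2 -0.8  0.4] t 10.72 gap 0.603 tilt 0.25 q6 1.76
 shift tool [-0.0028  0.0002  0.0847]
 turn about tool z deg 0.07
tray all
n 3855 zmed 0.0184 rect [719.1 289. ] [62.4 63.1] 3.6 mean [0.7208 0.289 ]
```

View pics/w8.png

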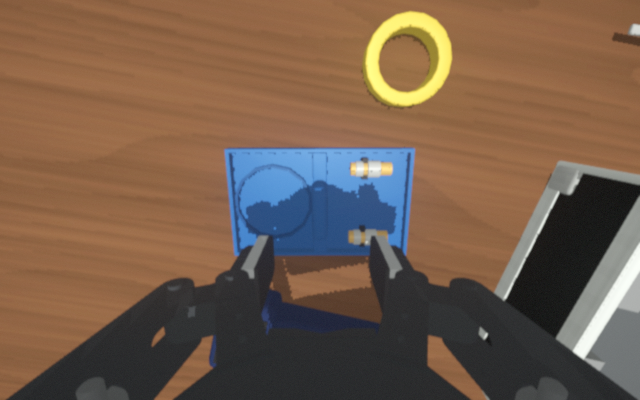

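Request:
{"op": "arm_command", "data": {"steps": "-.0015 0 .03 0 .4;0 0 .03 0 .4;0 0 .015 0 .4;0 0 .008 0 .4;0 0 0 0 .4;0 0 0 0 1;0 0 0 0 1;0 0 0 0 1;0 0 0 0 1;0 0 0 0 1;0 0 0 0 1;0 0 0 0 1;0 0 0 0 1"}}

```text
time_s: 11.8
tool_pos: [0.5976, 0.3342, 0.0421]
ee_rot: [-0.001, 0.996, 0.089, 0.002]
ft_force: [-0.1, 0.1, 5.4]
finger_gap: 0.124
```

```bash
python3 - <<'E'
from h import *
plan([.597,.333,.041],np.radians(10)); snap('wrist','w9')
E
```

```text
tcp [0.5976 0.3342 0.0421] yaw 10.22 f [-0.1  0.1  5.4] t 11.8 gap 0.124 tilt 0.22 q6 1.75
 shift tool [-0.0008  0.0011  0.0011]
 turn about tool z deg 0.22
```

View pics/w9.png

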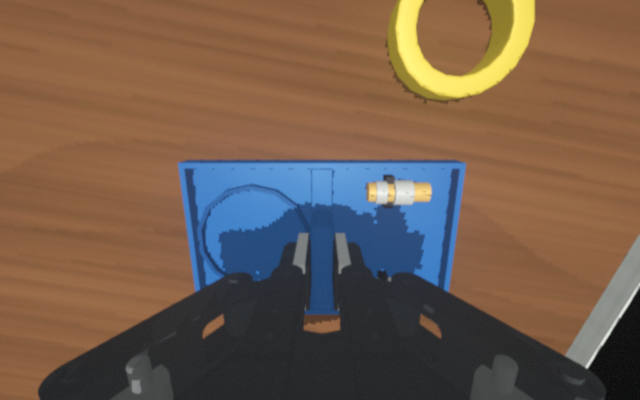

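Request:
{"op": "arm_command", "data": {"steps": "0 0 -.008 0 1;0 0 -.02 0 1;0 0 -.03 0 1;0 0 -.03 0 1;0 0 -.03 0 1;0 0 -.03 0 1;0 0 0 -7 1;0 0 0 -7 1;0 0 0 -7 1;0 0 0 -7 1;0 0 0 -7 1;0 0 0 -7 1;0 0 0 -7 1;0 0 0 -7 1;0 0 0 -7 1;0 0 0 -7 1;0 0 0 -4.7 1;0 0 0 0 1", "squeeze": 60}}

```text
time_s: 13.35
tool_pos: [0.5953, 0.3332, 0.1868]
ee_rot: [-0.0, 0.737, 0.676, -0.001]
ft_force: [0.1, 1.0, -1.1]
finger_gap: 0.121
```

```bash
python3 - <<'E'
from h import *
plan([.542,-.080,.2],np.radians(84.9)); snap('wrist','w10'); snap('side','s10')
E
```

```text
tcp [0.5953 0.3332 0.1868] yaw 85.0 f [ 0.1  1.  -1.1] t 13.35 gap 0.121 tilt 0.12 q6 0.45
 shift tool [-0.4163 -0.0172 -0.0127]
 turn about tool z deg 0.1
```

View pics/w10.png

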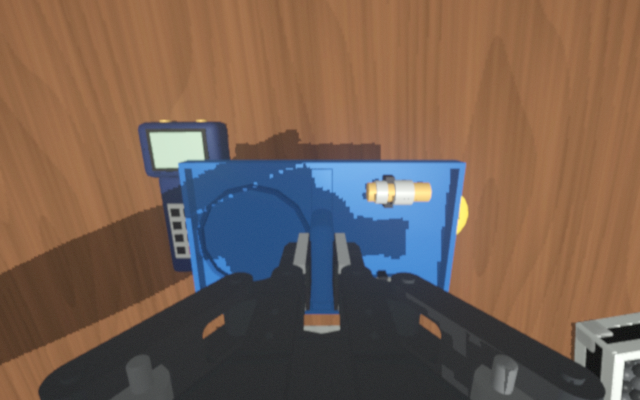

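Request:
{"op": "arm_command", "data": {"steps": "-.0347 -.0014 0 0 1;-.0347 -.0014 0 0 1;-.0347 -.0014 0 0 1;-.0347 -.0014 0 0 1;-.0347 -.0014 0 0 1;-.0347 -.0014 0 0 1;-.0347 -.0014 0 0 1;-.0347 -.0014 0 0 1;-.0347 -.0014 0 0 1;-.0347 -.0014 0 0 1;-.0347 -.0014 0 0 1;-.0347 -.0014 0 0 1;0 0 0 0 1;0 0 0 0 1;0 0 .03 0 1;0 0 .015 0 1;0 0 0 0 1;0 0 0 0 1"}}

```text
time_s: 14.95
tool_pos: [0.5418, -0.0784, 0.1417]
ee_rot: [-0.001, 0.738, 0.675, -0.001]
ft_force: [0.8, 0.2, -0.9]
finger_gap: 0.127
```

```bash
python3 - <<'E'
from h import *
im,d,p=snap('wrist','w11');snap('side','s11');plan([.542,-.080,.1115],np.radians(84.9)); 
c=cloud(d,p)
print('case rim');rect(c,.083,.09,.3,.8,-.3,.3)
E
```

```text
tcp [ 0.5434 -0.0792  0.144 ] yaw 84.96 f [ 0.1  1.1 -1.2] t 15.05 gap 0.119 tilt 0.12 q6 -0.24
 shift tool [-0.0009 -0.0014  0.0325]
 turn about tool z deg 0.06
case rim
n 5692 zmed 0.0857 rect [645.9 -51.7] [190.5  12.7] 85.0 mean [ 0.6469 -0.0374]
```

View pics/w11.png

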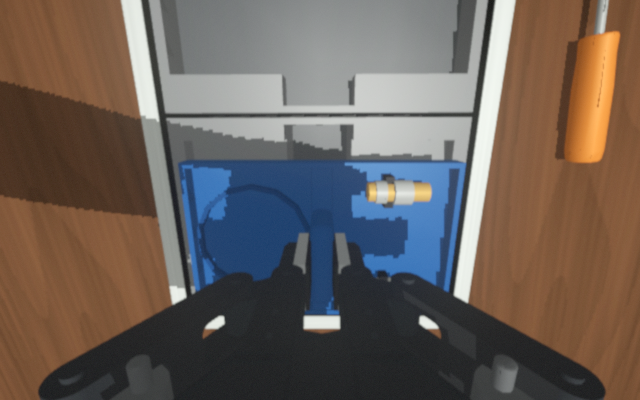

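View pics/s11.png

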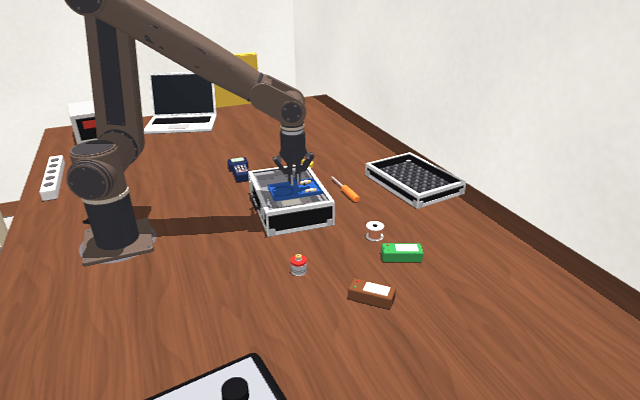

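Request:
{"op": "arm_command", "data": {"steps": "0 -.001 .015 0 1;0 0 .01 0 1;0 0 .004 0 1;0 0 .002 0 1;0 0 0 0 1;0 0 0 0 1"}}

```text
time_s: 15.55
tool_pos: [0.5419, -0.0797, 0.1123]
ee_rot: [0.0, 0.738, 0.675, 0.0]
ft_force: [-0.2, 0.2, -1.6]
finger_gap: 0.123
```

```bash
python3 - <<'E'
from h import *
im,d,p=snap('wrist','w12');plan([.542,-.080,.1115],np.radians(84.9)); 
E
```

```text
tcp [ 0.542  -0.0798  0.1124] yaw 84.92 f [ 0.7  0.3 -1.3] t 15.6 gap 0.126 tilt 0.07 q6 -0.24
 shift tool [-0.0002  0.      0.0009]
 turn about tool z deg 0.02
```

View pics/w12.png

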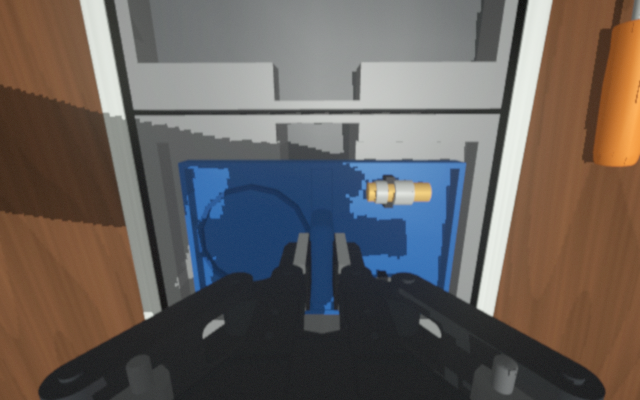

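Request:
{"op": "arm_command", "data": {"steps": "0 0 .001 0 1;0 0 .0005 0 1;0 0 0 0 1;0 0 0 0 .5;0 0 0 0 .5;0 0 0 0 .5;0 0 0 0 .4;0 0 0 0 .4;0 0 -.015 0 .4;0 0 -.02 0 .4;0 0 -.025 0 .4;0 0 -.025 0 .2;0 0 -.03 0 0;0 0 -.03 0 0;0 0 0 0 0;0 0 0 0 0"}}

```text
time_s: 16.93
tool_pos: [0.5427, -0.08, 0.2579]
ee_rot: [0.002, 0.738, 0.675, 0.001]
ft_force: [-0.1, -0.1, -0.3]
finger_gap: 1.002
```

```bash
python3 - <<'E'
from h import *
im,d,p=snap('wrist','w13');plan(None); 
c=cloud(d,p)
rect(c,.07,.083,.4,.7,-.15,-.01)
b=(im[...,2].astype(int)>im[...,0]+40)&(abs(c[...,0]-.54)<.13)&(abs(c[...,1]+.08)<.1)
P=c[b]; r=cv2.minAreaRect((P[:,:2]*1000).astype(np.float32)); print(r, len(P))
A=np.c_[P[:,:2]-P[:,:2].mean(0),np.ones(len(P))]; m=P[:,2]<.0775
print('floor plane',np.linalg.lstsq(A[m],P[m,2],rcond=None)[0], np.median(P[m,2]))
m=(P[:,2]>.104); print('tab',P[m].mean(0),m.sum())
E
```

```text
tcp [ 0.5416 -0.0797  0.2556] yaw 84.92 f [-0.4 -0.1 -0.6] t 16.98 gap 0.997 tilt 0.06 q6 -0.24
n 18477 zmed 0.0749 rect [541.7 -79.9] [140.1 205.6] 89.8 mean [ 0.5426 -0.0806]
((541.66162109375, -66.236083984375), (190.57232666015625, 217.2337646484375), 84.97479248046875) 15895
floor plane [-0.00292735  0.0025807   0.07191035] 0.07177765487042281
tab [ 0.54380851 -0.08124058  0.1078129 ] 490
```

View pics/w13.png

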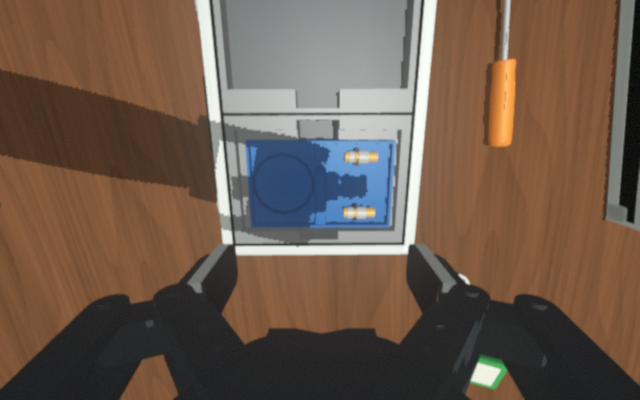

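Request:
{"op": "arm_command", "data": {"steps": "-.0395 -.0087 0 0 0;-.0395 -.0087 0 0 0;-.0395 -.0087 0 0 0;-.0395 -.0087 0 0 0;-.0395 -.0087 0 0 0;-.0395 -.0087 0 0 0;-.0395 -.0087 0 0 0;0 0 .008 6.92 0;0 0 .008 6.92 0;0 0 .008 6.92 0;0 0 .008 6.92 0;0 0 .008 6.92 0;0 0 .008 6.92 0;0 0 .008 6.92 0;0 0 .008 6.92 0;0 0 .008 6.92 0;0 0 .008 6.92 0;0 0 .008 6.92 0;0 0 .008 6.92 0;0 0 0 6.92 0"}}

```text
time_s: 18.65
tool_pos: [0.4545, -0.3477, 0.1545]
ee_rot: [-0.003, 0.999, -0.047, -0.003]
ft_force: [0.1, 0.2, 0.0]
finger_gap: 0.995
```

Request:
{"op": "arm_command", "data": {"steps": "0 0 0 0 .15;0 0 0 0 .15"}}

```text
time_s: 18.82
tool_pos: [0.4556, -0.3489, 0.1573]
ee_rot: [-0.001, 0.999, -0.042, -0.001]
ft_force: [0.2, 1.2, -0.6]
finger_gap: 0.851
```

```bash
python3 - <<'E'
from h import *
im,d,p=load('w13')
print('nest',onplane(p,283,184,.076))
im,d,p=snap('wrist','w14'); c=cloud(d,p)
r,P=rect(c,.036,.048,.42,.52,-.42,-.28)
print(cv2.minEnclosingCircle((P[:,:2]*1000).astype(np.float32)))
plan([.457,-.350,.038],np.radians(-5.1)); 
E
```

```text
nest [ 0.50309649 -0.07887186  0.076     ]
n 1553 zmed 0.0395 rect [ 456.  -350.7] [42.8 42.6] 50.5 mean [ 0.4576 -0.3507]
((456.1241149902344, -350.4396057128906), 21.83409881591797)
tcp [ 0.4559 -0.3492  0.158 ] yaw -4.87 f [-0.  -0.4 -0.3] t 18.87 gap 0.85 tilt 0.12 q6 0.83
 shift tool [0.0013 0.0009 0.12  ]
 turn about tool z deg 0.23
```

View pics/w14.png

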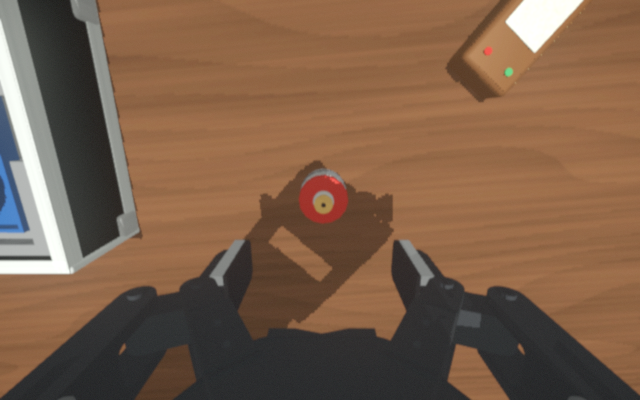

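Request:
{"op": "arm_command", "data": {"steps": "0 .0014 .035 0 .15;0 0 .035 0 .15;0 0 .03 0 .15;0 0 .015 0 .15;0 0 .005 0 .15;0 0 0 0 .15;0 0 0 0 1;0 0 0 0 1;0 0 0 0 1;0 0 0 0 1;0 0 0 0 1;0 0 0 0 1;0 0 0 0 1", "squeeze": 50}}

```text
time_s: 19.95
tool_pos: [0.4576, -0.3523, 0.0417]
ee_rot: [0.001, 0.999, -0.044, 0.002]
ft_force: [0.9, 0.2, 6.1]
finger_gap: 0.494
```

```bash
python3 - <<'E'
from h import *
plan([.5030,-.0775,.2],np.radians(-5.1)); 
E
```

```text
tcp [ 0.4576 -0.3523  0.0417] yaw -5.03 f [0.9 0.2 6.1] t 19.95 gap 0.494 tilt 0.24 q6 0.83
 shift tool [ 0.0217 -0.2773 -0.159 ]
 turn about tool z deg 0.07
```

Request:
{"op": "arm_command", "data": {"steps": "0 0 -.01 0 1;0 0 -.02 0 1;0 0 -.03 0 1;0 0 -.03 0 1;0 0 -.035 0 1;0 0 -.035 0 1;0 0 0 0 1;0 0 0 0 1"}}

```text
time_s: 20.62
tool_pos: [0.4571, -0.3521, 0.2026]
ee_rot: [0.002, 0.999, -0.044, 0.002]
ft_force: [0.3, -0.4, -2.5]
finger_gap: 0.493
```

```bash
python3 - <<'E'
from h import *
snap('wrist','w15');snap('side','s15')
plan([.5025,-.0775,.2],np.radians(-5.1)); 
im=cv2.imread('pics/s15.png'); cv2.imwrite('pics/s15c.png',cv2.resize(im[150:300,200:400],None,fx=4,fy=4,interpolation=cv2.INTER_CUBIC))
E
```

```text
tcp [ 0.4555 -0.3503  0.198 ] yaw -5.03 f [-0.2  0.5 -2.1] t 20.72 gap 0.493 tilt 0.14 q6 0.83
 shift tool [ 0.023  -0.2758 -0.0016]
 turn about tool z deg 0.07
```

View pics/w15.png

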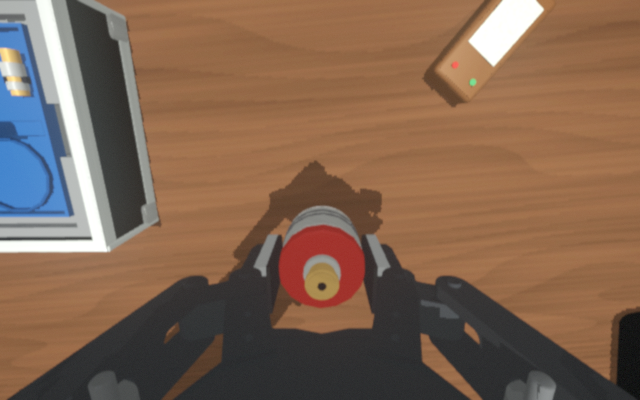

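View pics/s15c.png

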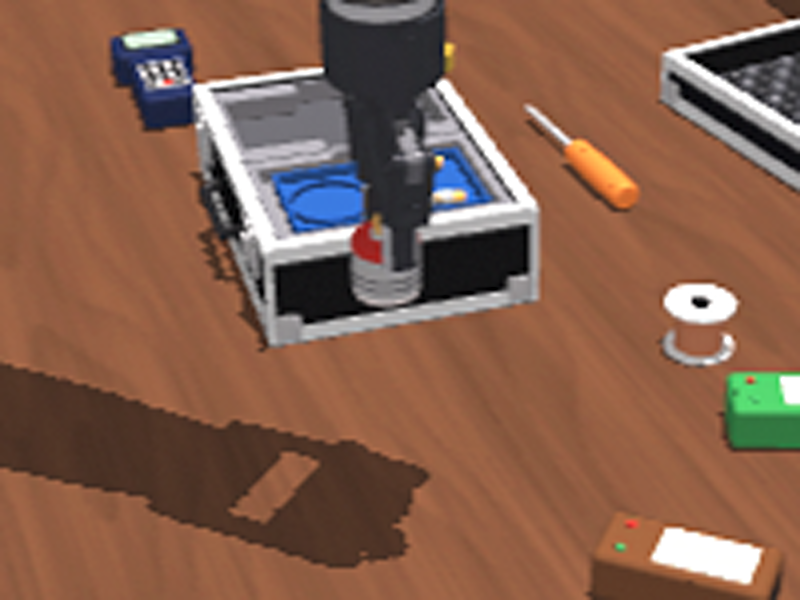

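Request:
{"op": "arm_command", "data": {"steps": ".0033 -.0394 0 0 1;.0033 -.0394 0 0 1;.0033 -.0394 0 0 1;.0033 -.0394 0 0 1;.0033 -.0394 0 0 1;.0033 -.0394 0 0 1;.0033 -.0394 0 0 1;0 0 0 0 1;0 0 .03 0 1;0 0 0 0 1;0 0 0 0 1"}}

```text
time_s: 21.63
tool_pos: [0.5008, -0.0776, 0.1656]
ee_rot: [-0.001, 0.999, -0.044, -0.004]
ft_force: [0.8, -1.4, -2.1]
finger_gap: 0.496
```

```bash
python3 - <<'E'
from h import *
im,d,p=snap('wrist','w16');plan([.502,-.0770,.1148],np.radians(-5.1)); c=cloud(d,p)
m=(c[...,2]>.104)&(c[...,2]<.112)&(abs(c[...,0]-.545)<.02)&(abs(c[...,1]+.08)<.03); print('tab',m.sum(),c[m].min(0),c[m].max(0),c[m].mean(0))
E
```

```text
tcp [ 0.5021 -0.0783  0.1674] yaw -5.07 f [ 0.3  0.1 -1.4] t 21.68 gap 0.49 tilt 0.28 q6 1.3
 shift tool [ 0.     -0.0012  0.0526]
 turn about tool z deg 0.03
tab 1184 [ 0.53643413 -0.10455065  0.10411266] [ 0.55081989 -0.06117765  0.11056211] [ 0.54409409 -0.0830416   0.10782254]
```

View pics/w16.png

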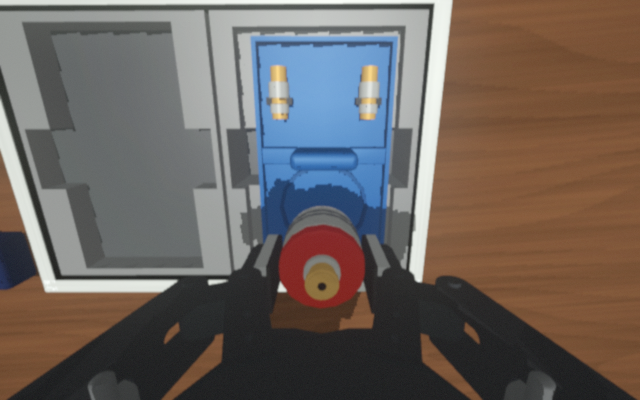

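Request:
{"op": "arm_command", "data": {"steps": ".0005 0 .025 0 1;0 0 .015 0 1;0 0 .007 0 1;0 0 .003 0 1;0 0 0 0 1;0 0 0 0 1;0 0 0 0 1"}}

```text
time_s: 22.27
tool_pos: [0.5049, -0.0789, 0.1206]
ee_rot: [0.0, 0.999, -0.044, 0.001]
ft_force: [-0.1, 0.3, -2.1]
finger_gap: 0.497
```

```bash
python3 - <<'E'
from h import *
im,d,p=snap('wrist','w17');plan([.5025,-.0780,.1142],np.radians(-5.1)); 
E
```

```text
tcp [ 0.5048 -0.0788  0.1205] yaw -5.05 f [ 0.7  0.8 -1.4] t 22.32 gap 0.495 tilt 0.14 q6 1.31
 shift tool [-0.0024 -0.0006  0.0063]
 turn about tool z deg 0.05
```

View pics/w17.png

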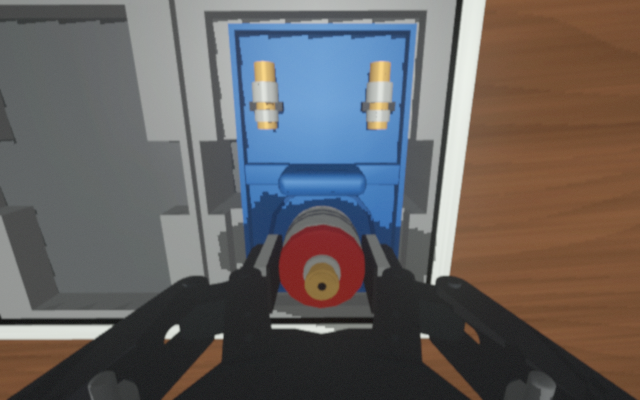

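Request:
{"op": "arm_command", "data": {"steps": "-.0015 0 .003 0 1;0 0 .002 0 1;0 0 .001 0 1;0 0 0 0 1;0 0 0 0 1"}}

```text
time_s: 22.73
tool_pos: [0.5025, -0.0782, 0.1137]
ee_rot: [-0.0, 0.999, -0.044, -0.0]
ft_force: [-2.9, 0.9, 2.8]
finger_gap: 0.492
```

```bash
python3 - <<'E'
from h import *
plan([.5035,-.0780,.1137],np.radians(-5.1)); 
E
```

```text
tcp [ 0.5025 -0.0782  0.1137] yaw -5.03 f [-2.9  0.9  2.8] t 22.73 gap 0.492 tilt 0.03 q6 1.3
 shift tool [ 0.001  -0.0003  0.    ]
 turn about tool z deg 0.07
```

Request:
{"op": "arm_command", "data": {"steps": "0 0 0 0 .4;0 0 0 0 .4;0 0 0 0 .36;0 0 0 0 .36;0 0 -.004 0 .36;0 0 -.01 0 .36;0 0 -.02 0 .36;0 0 -.03 0 .3;0 0 -.035 0 .2;0 0 -.035 0 0;0 0 0 0 0;0 0 0 0 0"}}

```text
time_s: 23.73
tool_pos: [0.5041, -0.0788, 0.2515]
ee_rot: [0.001, 0.999, -0.044, 0.004]
ft_force: [0.4, 0.1, -0.3]
finger_gap: 1.002
```

```bash
python3 - <<'E'
from h import *
im,d,p=snap('wrist','w18');plan(None); c=cloud(d,p)
r,P=rect(c,.108,.118,.46,.535,-.11,-.04)
print(cv2.minEnclosingCircle((P[:,:2]*1000).astype(np.float32)))
m=(c[...,2]>.104)&(c[...,2]<.112)&(abs(c[...,0]-.545)<.02)&(abs(c[...,1]+.08)<.03); print('tab',m.sum(),c[m].min(0),c[m].max(0))
E
```

```text
tcp [ 0.5029 -0.0784  0.2488] yaw -5.03 f [-0.4  0.4 -0.1] t 23.78 gap 1.003 tilt 0.17 q6 1.3
n 1318 zmed 0.1115 rect [501.  -78.5] [42.4 43.1] 29.5 mean [ 0.5024 -0.0788]
((501.0013427734375, -78.64020538330078), 21.846580505371094)
tab 573 [ 0.53693136 -0.10440785  0.1042102 ] [ 0.55111429 -0.06178654  0.11060014]
```

View pics/w18.png

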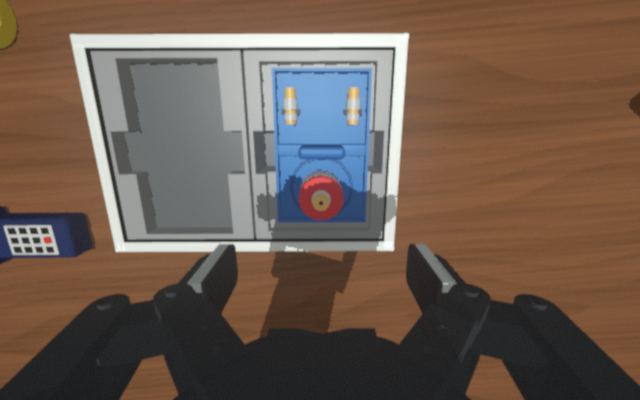

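Request:
{"op": "arm_command", "data": {"steps": "-.0078 -.0402 0 0 0;-.0078 -.0402 0 0 0;-.0078 -.0402 0 0 0;-.0078 -.0402 0 0 0;-.0078 -.0402 0 0 0;-.0078 -.0402 0 0 0;-.0078 -.0402 0 0 0;-.0078 -.0402 0 0 0;-.0078 -.0402 0 0 0;-.0078 -.0402 0 0 0;0 0 0 -7 0;0 0 0 -7 0;0 0 0 -7 0;0 0 0 -7 0;0 0 0 -7 0;0 0 0 -7 0;0 0 0 -7 0;0 0 0 -7 0;0 0 0 -7 0;0 0 0 -7 0"}}

```text
time_s: 25.45
tool_pos: [0.4591, 0.3285, 0.2449]
ee_rot: [-0.0, 0.842, 0.54, -0.002]
ft_force: [-0.3, 0.7, -0.1]
finger_gap: 0.995
```

Request:
{"op": "arm_command", "data": {"steps": "0 0 .03 -7 0;0 0 .03 -7 0;0 0 .03 -6.8 0;0 0 .02 0 0;0 0 0 0 0;0 0 0 0 0"}}

```text
time_s: 25.95
tool_pos: [0.4584, 0.3282, 0.1347]
ee_rot: [-0.001, 0.733, 0.68, -0.003]
ft_force: [-1.0, 0.2, 0.1]
finger_gap: 1.0
```

```bash
python3 - <<'E'
from h import *
im,d,p=snap('wrist','w19'); c=cloud(d,p)
rect(c,.026,.045,.38,.55,.2,.5)
plan([.4613,.3291,.025],np.radians(85.8))
E
```

```text
n 14310 zmed 0.0348 rect [459.7 330.5] [158.4  78.1] 85.5 mean [0.4608 0.3447]
tcp [0.4598 0.3289 0.1368] yaw 85.74 f [-0.4  0.  -0. ] t 26.0 gap 1.002 tilt 0.09 q6 0.52
 shift tool [0.0004 0.0016 0.1118]
 turn about tool z deg -0.06
```

View pics/w19.png

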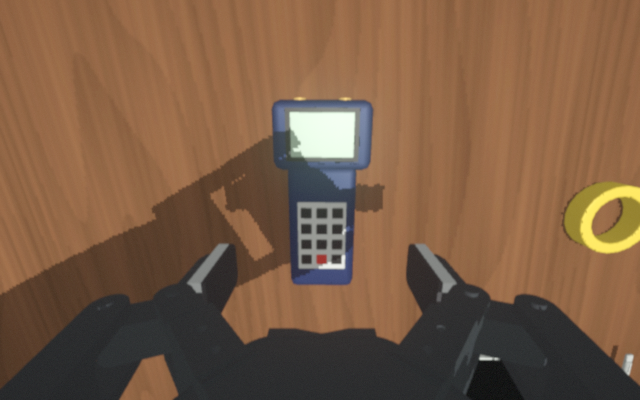

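Aligned with the meter's handle; descend and grip.

Request:
{"op": "arm_command", "data": {"steps": ".0005 .0007 .035 0 0;0 0 .035 0 0;0 0 .025 0 0;0 0 .012 0 0;0 0 .004 0 0;0 0 0 0 0;0 0 0 0 1;0 0 0 0 1;0 0 0 0 1;0 0 0 0 1;0 0 0 0 1;0 0 0 0 1;0 0 0 0 1", "squeeze": 60}}

```text
time_s: 27.08
tool_pos: [0.4616, 0.3303, 0.0287]
ee_rot: [-0.0, 0.733, 0.68, 0.001]
ft_force: [-2.6, 0.6, 6.3]
finger_gap: 0.638
```

```bash
python3 - <<'E'
from h import *
plan([.4613,.3291,.2],np.radians(85.8))
E
```

```text
tcp [0.4616 0.3303 0.0287] yaw 85.76 f [-2.6  0.6  6.3] t 27.08 gap 0.638 tilt 0.11 q6 0.52
 shift tool [-0.001   0.     -0.1713]
 turn about tool z deg -0.04
```

Request:
{"op": "arm_command", "data": {"steps": "0 0 -.01 0 1;0 0 -.02 0 1;0 0 -.03 0 1;0 0 -.03 0 1;0 0 -.03 0 1;0 0 -.03 0 1;0 0 0 7 1;0 0 0 7 1;0 0 0 7 1;0 0 0 7 1;0 0 0 7 1;0 0 0 7 1;0 0 0 7 1;0 0 0 7 1;0 0 0 7 1;0 0 0 7 1;0 0 0 7 1;0 0 0 7 1;0 0 0 6.9 1;0 0 0 0 1"}}

```text
time_s: 28.75
tool_pos: [0.4602, 0.329, 0.1758]
ee_rot: [0.0, 0.999, -0.046, -0.0]
ft_force: [0.7, -0.0, -4.8]
finger_gap: 0.643
```

```bash
python3 - <<'E'
from h import *
im,d,p=snap('wrist','w20')
plan([.5540,.0627,.0897],np.radians(-5.1))
E
```

```text
tcp [0.4603 0.3291 0.1759] yaw -5.0 f [ 0.3 -0.7 -5.1] t 28.8 gap 0.638 tilt 0.05 q6 2.1
 shift tool [0.1166 0.2571 0.0863]
 turn about tool z deg 0.1
```

View pics/w20.png

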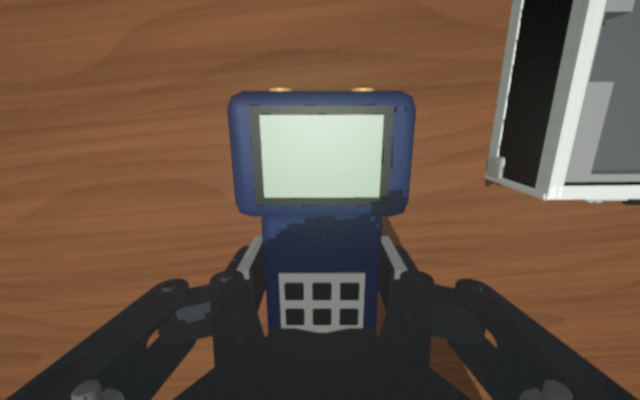

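Request:
{"op": "arm_command", "data": {"steps": ".0167 .0367 0 0 1;.0167 .0367 0 0 1;.0167 .0367 0 0 1;.0167 .0367 0 0 1;.0167 .0367 0 0 1;.0167 .0367 0 0 1;.0167 .0367 0 0 1;0 0 0 0 1;0 0 .03 0 1;0 0 0 0 1;0 0 0 0 1;0 0 0 0 1"}}

```text
time_s: 29.8
tool_pos: [0.5541, 0.0635, 0.1465]
ee_rot: [0.0, 0.999, -0.044, -0.0]
ft_force: [-0.4, -0.4, -4.3]
finger_gap: 0.64
```

```bash
python3 - <<'E'
from h import *
im,d,p=snap('wrist','w21'); c=cloud(d,p)
plan([.5540,.0627,.0897],np.radians(-5.1))
e=np.array([np.cos(np.radians(-5.1)),np.sin(np.radians(-5.1))])
t,_,_=tool()
m=(c[...,2]>.135)&(c[...,2]<.17)&(abs(c[...,1]-.06)<.06)&(abs(c[...,0]-.58)<.08)
q=(c[m][:,:2]-t[:2]); print('meter head extents',(q@e).max(),(q@[-e[1],e[0]]).min(),(q@[-e[1],e[0]]).max())
E
```

```text
tcp [0.5547 0.0636 0.1473] yaw -5.03 f [ 0.1  0.8 -4.5] t 29.85 gap 0.64 tilt 0.09 q6 1.59
 shift tool [-0.0007  0.001   0.0576]
 turn about tool z deg 0.07
meter head extents 0.08209552520260682 -0.041579658922880694 0.04069569424497512
```

View pics/w21.png

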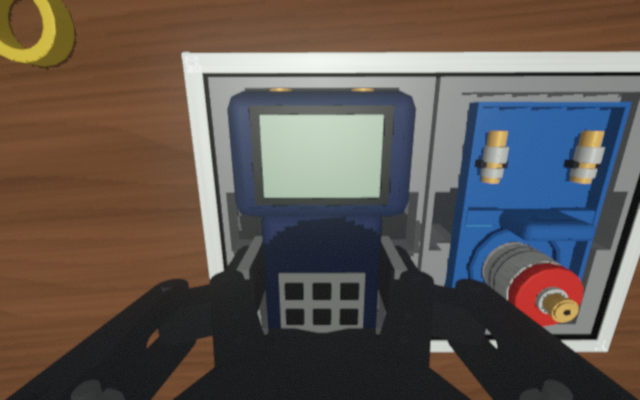

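Request:
{"op": "arm_command", "data": {"steps": "-.0005 .0005 .025 0 1;0 0 .02 0 1;0 0 .007 0 1;0 0 .003 0 1;0 0 0 0 1;0 0 0 0 1;0 0 0 0 1"}}

```text
time_s: 30.43
tool_pos: [0.555, 0.0627, 0.093]
ee_rot: [0.0, 0.999, -0.045, 0.002]
ft_force: [-0.0, -0.6, -4.1]
finger_gap: 0.642
```

```bash
python3 - <<'E'
from h import *
im,d,p=snap('wrist','w22')
plan([.5540,.0627,.0897],np.radians(-5.1))
E
```

```text
tcp [0.5549 0.0627 0.0929] yaw -5.12 f [ 0.7  0.3 -4.9] t 30.48 gap 0.642 tilt 0.18 q6 1.59
 shift tool [-0.0009  0.0001  0.0032]
 turn about tool z deg -0.02
```

View pics/w22.png

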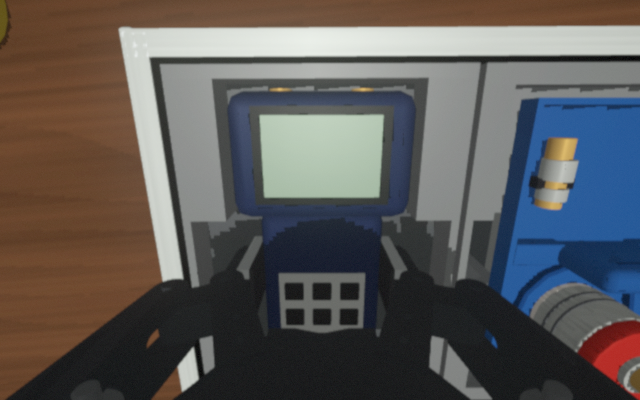

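Request:
{"op": "arm_command", "data": {"steps": "-.001 0 .0015 0 1;0 0 .0015 0 1;0 0 0 0 1;0 0 0 0 1;0 0 0 0 .25;0 0 0 0 .25;0 0 0 0 .15;0 0 0 0 .15;0 0 0 0 .15;0 0 -.01 0 .15;0 0 -.02 0 .15;0 0 -.03 0 .1;0 0 -.03 0 0;0 0 -.035 0 0;0 0 -.035 0 0;0 0 0 0 0;0 0 0 0 0;0 0 0 0 0"}}

```text
time_s: 31.98
tool_pos: [0.5524, 0.0628, 0.2484]
ee_rot: [-0.0, 0.999, -0.045, 0.0]
ft_force: [-0.4, -0.1, 0.4]
finger_gap: 0.998
```

```bash
python3 - <<'E'
from h import *
im,d,p=snap('wrist','w23');plan(None); c=cloud(d,p)
print('meter');r,P=rect(c,.088,.105,.45,.66,.0,.12)
print('sensor');rect(c,.108,.118,.46,.535,-.11,-.04)
A=np.c_[P[:,:2]-P[:,:2].mean(0),np.ones(len(P))];print(np.linalg.lstsq(A,P[:,2],rcond=None)[0])
s,_,_=snap('side','s23')
E
```

```text
tcp [0.5519 0.0628 0.2471] yaw -5.14 f [ 0.2  0.9 -1. ] t 32.03 gap 1.003 tilt 0.12 q6 1.59
meter
n 9721 zmed 0.0956 rect [555.9  61.9] [ 78.  157.7] 84.9 mean [0.5685 0.0607]
sensor
n 1233 zmed 0.1117 rect [501.5 -78. ] [43.2 42.4] 41.8 mean [ 0.5035 -0.0762]
[ 0.0157003  -0.00286655  0.09558215]
```

View pics/w23.png

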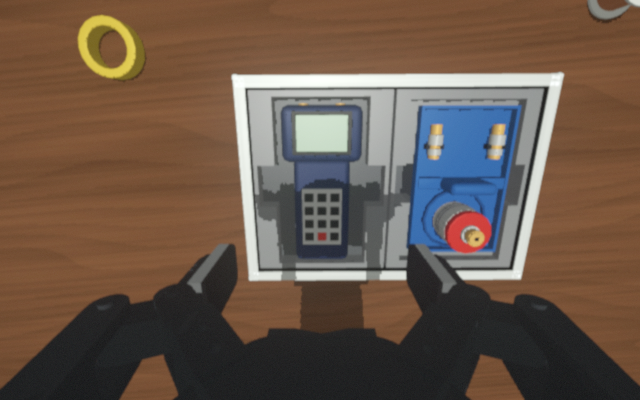

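View pics/s23.png

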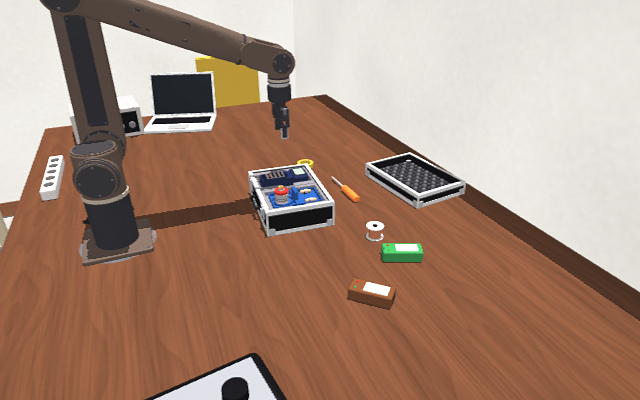

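```bash
python3 -c "
from rig import arm
print(arm.finish_job())"
```

```text
the job is handed in; nothing more can be done
None
```

The kit is packed and handed in at about 32 s of the 106 s allowed. I placed the charger in the deep well, then the tray over it, then the sensor in the nest, and last the meter in its pocket. No verdict was reported.

| Item | Last check, measured | Expected |
|---|---|---|
| Charger | top at 60.6 mm, about 3 mm off centre (before the tray covered it) | 61 mm, at most 14 mm (x) and 16 mm (y) off |
| Tray | floor at 71.9 mm and level, about 2–3 mm off centre | 72 mm, at most 12 mm off |
| Sensor | cap at 111.5–111.7 mm, about 2 mm from the nest centre | 112 mm, at most 12 mm off |
| Meter | top at 95.6 mm (handle and head together), about 2 mm off centre | 95–97 mm, at most 13 mm off |

- **Tilt:** A plane fitted over the whole meter top showed about 0.016 rad. I put that down to the head being 2 mm higher than the handle. The other items showed no visible tilt.
- **Finish:** The gripper was open and clear of everything at hand-in. In the final pictures the tape, screwdriver and reel look unmoved, judged by eye rather than measured.
- **Disagreements:** Two estimates of the nest centre differed by about 3 mm, and different views of the tab by about 2–3 mm. Both are well inside the tolerances. No check failed.

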